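# Set a cheese in its display cup and clip in its price plate

### The job

Lift the leaning red-headed cheese out of its wooden cradle and set it gently, upright and fully home, in the hollow cup of the display stand; let go of it. Then take the slate price plate from its wooden rack and slide its two ears down into the spring-clip slots of the metal bracket until it sits fully down, and let go. Never let the cheese touch the counter or drop into the cup, and leave the cheese wheel, the jar and the bowl where they are.

Things in the scene. Friction and masses are not known exactly. Their poses are not given: they have to be found in the camera images.
- bracket: The bracket, 90 x 160 mm, origin at the centre of its underside. Slots in the posts face each other: 10.6 mm wide (x), 119 mm apart over their outer walls, top 52 mm above the counter, flared lips to 65 mm (5 mm lead-in). Brass spring leaf clips (tip 24 mm above the counter) squeeze the ears towards -x; the plate will not fall home: pushing it down takes about 5 to 15 N.
- cheese_head (a point): Middle of the cheese's red cylindrical wax head, the place to grip: on the axis, 53 mm above its centre. The head is 42 mm in diameter and straight-sided from 19 mm below this point to 15 mm above (top end 20 mm above); lower down a shoulder widens to 84 mm at 44 mm below.
- cheese_mid (a point): Centre (half-way up, on the axis) of the loose golden waxed cheese, a round torpedo 146 mm long, 84 mm in diameter, about 0.55 kg. z runs along its axis from base to head. Base: a blunt cone, 30 mm across at the bottom, flaring at 45 degrees. It starts in the cradle leaning 30 degrees from vertical, head towards the robot's left (the cradle's -x side).
- cradle: Fixed wooden cradle, 150 x 120 mm, origin at the centre of its underside. Its sloping bed lies under the cheese on the cradle's -x side; a foot plate carries the cheese's base and low rails stand at its sides (+y, -y), reaching 65 mm up along the cheese. The head is clear all round. The cheese comes out along its own leaning axis.
- cup_rim (a point): Centre of the rim circle of the turned light-wood cup on the fixed display stand (dark foot 120 mm square, 18 mm thick), 75 mm above the counter, z up. The cup is a 45 degree cone inside, 66 mm across at the rim (86 mm outside), 27 mm deep, so it centres the cheese base. With the cheese fully home its centre is 52 mm above this point.
- plate_mid (a point): Centre (half-way up) of the loose slate price plate, dark grey with a light stripe: 88 mm wide (y), 90 mm tall (z up), 8 mm thick (x), 0.16 kg, both faces alike. Along its lowest 30 mm an ear sticks out 13 mm each side (114 mm overall). It starts upright in the rack's groove, leaning up to 5 degrees. Grip its faces near the middle of the top edge.
- plate_rack: Fixed light wood rack with a groove along its y axis in which the plate stands, 80 x 130 mm, 38 mm tall, groove floor 8 mm above the counter. Origin at the centre of its underside.
- bracket_seat (a point): Point on the fixed metal bracket's floor, 10 mm above the counter, midway between its two slotted posts, where the middle of the plate's bottom edge must rest. x is the way through the plate's thickness, y runs from post to post, z up. Fully home the plate's centre is 45 mm above this point. The plate fits either way round.
- wheel: Bystander: yellow cheese wheel, 112 mm in diameter, 46 mm tall, origin under its centre.
- jar: Bystander: amber jar, 66 mm in diameter, 85 mm tall, origin under its centre.
- bowl: Bystander: white bowl, 110 mm in diameter, 45 mm tall, origin under its centre.
- cheese: The same cheese; this origin lies at the centre of its bottom (73 mm below its centre point).
- plate: The same plate; this origin lies at the middle of its bottom edge (45 mm below its centre point).
- stand: The display stand: origin at the centre of its underside, 75 mm below the cup rim.
Things that resemble listed ones, but are neither listed nor needed, are in the scene too. Of the things that look like the plate, the larger one is meant.

How it is judged:
By the outcome, as a careful person would: the job done as asked, in the order asked, and still so for the second after the job is handed in, with the robot touching nothing.
It also fails if it takes over 67 s, if anything falls off the work surface, if the arm or the gripper's body presses on something with over 40 N, if the wrist force passes 120 N, or if a joint passes its speed limit or range.

### The arm

A 6-joint arm with a two-finger parallel gripper is mounted at the origin on the work surface. World frame = base frame: x ahead of the robot, y to its left, z up, the work surface at z = 0. Lengths are in m, angles in rad, forces in N, time in s.
With the tool pointing down it reaches from about 0.25 to 0.725 m from the base axis. Payload 9.7 kg.
Tool frame: the origin (TCP) lies at the very end of the fingers, on their centre line; the grasp point (between the pads) lies 19 mm behind it (env.pinch_z is the distance from the TCP to the grasp point, in m); z points along the fingers, y is the line along which they close (so a half turn about z gives the same grasp; the last joint's range is limited). The gripper opens to 85 mm and grips with 20 to 120 N. Pads are 22 mm wide; open, the fingers measure 114 mm over their backs; the gripper's body (76 mm by 85 mm) begins 54 mm behind the grasp point. The pads swing forward as they close: fully open they stand 13 mm farther back than shut.
Start: joints at [0, 0.087, 0.176, 1.66, 0, 1.571], TCP at [0.55, -0, 0.231] pointing down, gripper open.
Joint ranges: [-3.13, 3.13], [-0.85, 1.81], [-1.15, 1.24], [-2.2, 2.28], [-1.44, 1.52], [-3.14, 3.14]. Speed limits (rad/s): [2.22, 2.22, 2.57, 3.14, 3.14, 3.14].

### API

Orientations are given as a rotation vector (axis times angle).
In Python, from plant import env gives the robot as it stands. The module is installed in compiled form; this text tells all that it offers.
- The arm moves only by the shell command python3 -m inch 'ROWS'. ROWS is JSON, a list of rows, each an object with "travel": the shift along the tool's x, y, z each as a share of 0.12 m, from -1 to 1, a list of three; "turn": the turn, a rotation vector about the tool's x, y, z each as a share of 45 degrees, from -1 to 1, a list of three; "jaw": the opening, from -1 (shut) to 1 (fully open). A call has exactly 5 rows; each row is the pose to reach, as a shift and turn from the pose commanded when the call began, along the tool's axes at that moment; what a row does not reach only later rows make up. A row lasts 1/10 s, in which the tool goes at most 50 mm and 8.59 degrees, less where a joint would pass 70% of its speed; a pose out of reach is approached as far as the arm can. A call with a number of a shift or a turn outside -1 to 1 is refused whole. A call with a gripper value outside its range is refused whole. The fingers move at their own pace and stop on an object; the grip force is fixed at half the most. Time passes only in rows, so rows that repeat a pose let the fingers close, or fill a call up. It gives the time, the measured TCP pose, the force, the opening and the grip force at its end, in the units of the state.
- env.get_state(): the state, without advancing time (a new reading comes with each control period).
- env.capture(name): name is "scene" or "side" or "wrist"; returns a dict with "frame" (400x640x3 uint8, red, green, blue), "fov_y" (degrees; the focal length in pixels is half the picture's height over the tangent of half this angle, whatever the lens; pixels are square), "cx", "cy" (the principal point, pixels), "dist" ([k1, k2, p1, p2, k3] as OpenCV has them; the pictures are not rectified), "world_from_camera" (4x4, takes a point from camera to world coordinates). Camera axes: x right, y up, looking along -z (the intrinsics and any distortion apply to the point x, -y, -z); pixel columns grow to the right and rows downward; lengths in m; the calibration is good to about 2 mm. A picture is of the moment at which its call begins. There is no depth.
- env.close_job(): hands the job in; it is judged then, once.
Trained networks look in the newest picture that a camera, given by its name, has taken for a name from the list of things; names that differ only in an ending like _2 or _b are one class to them, and where a whole thing is asked for, a point or a joint stands for the part that bears it (a point fixed in the world has none). Each returns a list of dicts, best first, with "score" (0 to 1); they miss things now and then, are a little off and sometimes report something else, mostly with a low value. They report only what shows in the picture. A call takes as long as a camera call. They do not tell look-alikes from the thing itself.
- env.find_in(camera, label): "location" ([column, row] as shares, 0 to 1, of the picture: columns of its width, rows of its height, amid what is visible of it).
- env.regions_of(camera, label): "pixels" (400x640 bool, what is visible of it) and "location" ([column, row] as shares, 0 to 1, of the picture: columns of its width, rows of its height, amid what is visible of it).
The state is a dict: "clock": time; "q": joint angles; "joint_velocities": joint speeds; "joint_efforts": joint torques, N m; "eef_pos": TCP position; "orientation": TCP orientation; "ft_force": force on the tool from outside, world axes, zero at the start; "moment": the same for the moment, N m; "opening": opening from 0.0 (shut) to 1.0 (fully open); "gripper_force": force on a finger pad.
Only numpy, scipy, OpenCV 4.12 (cv2) and the standard library are available. Lean on these libraries where they do the work, as an engineer would, in place of code of your own. Each camera call takes 0.05 s, during which the arm holds its last target. There are 200 camera calls.

## Working session

There is one attempt and no reset: what is moved stays moved. The work goes in short steps, Python scripts to look and compute and a shell command to move; the robot and the scene stay as the last step left them, time stands still between calls to the robot, and variables do not carry over. Pictures are saved under pics/ and viewed, at most 10 in all, crops included, and the job is handed in when it is done.

```bash
mkdir -p pics; cat > h.py <<'E'
import numpy as np, cv2
from plant import env
from scipy.spatial.transform import Rotation as R
def K(c):
    f=200/np.tan(np.radians(c['fov_y'])/2); return np.array([[f,0,c['cx']],[0,f,c['cy']],[0,0,1.]])
def ray(c,uv):
    p=cv2.undistortPoints(np.array([[uv]],float),K(c),np.array(c['dist'],float))[0,0]
    T=np.array(c['world_from_camera']); d=T[:3,:3]@np.array([p[0],-p[1],-1]); return T[:3,3],d/np.linalg.norm(d)
def onz(c,uv,z):
    o,d=ray(c,uv); return o+d*(z-o[2])/d[2]
def tri(rs):
    A=sum(np.eye(3)-np.outer(d,d) for o,d in rs); b=sum((np.eye(3)-np.outer(d,d))@o for o,d in rs)
    x=np.linalg.solve(A,b); return x,max(np.linalg.norm(np.cross(x-o,d)) for o,d in rs)
def proj(c,P):
    T=np.array(c['world_from_camera']); q=(np.atleast_2d(P)-T[:3,3])@T[:3,:3]; q=q*[1,-1,-1]
    return cv2.projectPoints(q,np.zeros(3),np.zeros(3),K(c),np.array(c['dist'],float))[0][:,0]
def save(n,im): cv2.imwrite(f'pics/{n}.png',cv2.cvtColor(np.ascontiguousarray(im),cv2.COLOR_RGB2BGR))
E
python3 - <<'E'
from h import *
np.set_printoptions(precision=4,suppress=True)
C={}
for n in ['scene','side','wrist']:
    C[n]=env.capture(n); save(n+'1',C[n]['frame'])
    print(n,np.array(C[n]['world_from_camera'])[:3,3],C[n]['fov_y'])
for l in ['cheese_head','cheese_mid','cradle','cup_rim','plate_mid','plate_rack','bracket','bracket_seat','wheel','jar','bowl']:
    for n in ['scene','side','wrist']:
        for r in env.find_in(n,l)[:3]:
            uv=np.array(r['location'])*[640,400]; print(l,n,round(r['score'],2),uv.round(1),onz(C[n],uv,0.05))
import pickle;pickle.dump(C,open('C.pkl','wb'))
s=env.get_state();print(s['clock'])
E
python3 -c "
import cv2,numpy as np
a=cv2.imread('pics/scene1.png');b=cv2.imread('pics/side1.png');cv2.imwrite('pics/m1.png',cv2.resize(np.vstack([a,b]),None,fx=.75,fy=.75,interpolation=cv2.INTER_AREA))"
```

```text
scene [ 0.9797 -0.4185  1.0455] 46.09266331726022
side [-0.2096  0.9096  0.9076] 44.41430462132904
wrist [0.5493 0.0809 0.3731] 58.32596623398315
cheese_head scene 0.75 [338.6 168.5] [0.5057 0.1554 0.05  ]
cheese_head side 0.38 [362.6 223.9] [ 0.4894 -0.0643  0.05  ]
cheese_head wrist 0.72 [263.6  45.8] [0.5031 0.1066 0.05  ]
cheese_head wrist 0.51 [505.7   4.5] [0.6994 0.1372 0.05  ]
cheese_mid scene 0.97 [337.7 172.4] [0.5125 0.1444 0.05  ]
cheese_mid side 0.69 [362.9 228.8] [ 0.4734 -0.0452  0.05  ]
cheese_mid wrist 0.7 [266.5  46.1] [0.5055 0.1063 0.05  ]
cheese_mid wrist 0.69 [288.4 107.1] [0.5224 0.057  0.05  ]
cradle scene 0.64 [327.9 192.1] [0.536  0.0809 0.05  ]
cradle side 0.56 [316.4 258.4] [0.4822 0.1483 0.05  ]
cradle side 0.54 [414.  193.3] [ 0.4709 -0.3178  0.05  ]
cradle wrist 0.8 [291.8 104.9] [0.5254 0.0589 0.05  ]
cradle wrist 0.24 [264.   49.6] [0.5033 0.1037 0.05  ]
cup_rim scene 0.93 [183.5 309.9] [ 0.5163 -0.3685  0.05  ]
cup_rim scene 0.35 [387.6 123. ] [0.499  0.3707 0.05  ]
cup_rim side 0.94 [414.7 195.2] [ 0.4628 -0.3095  0.05  ]
cup_rim side 0.29 [316.1 23
[... 978 characters left out ...]
rist 0.68 [288.  244.1] [ 0.5184 -0.0752  0.05  ]
bracket_seat wrist 0.21 [475.2 152.7] [0.6916 0.0167 0.05  ]
wheel scene 0.84 [359.9 254.2] [0.7102 0.0035 0.05  ]
wheel side 0.84 [288.6 212.6] [0.6937 0.0451 0.05  ]
wheel wrist 0.76 [474.6 152.5] [0.691  0.0168 0.05  ]
jar scene 0.97 [299.6 312.8] [ 0.7072 -0.1955  0.05  ]
jar side 0.63 [339.9 182.5] [ 0.6952 -0.2017  0.05  ]
jar side 0.59 [289.1 212.1] [0.6946 0.042  0.05  ]
jar wrist 0.65 [425.7 335.3] [ 0.6655 -0.1846  0.05  ]
bowl scene 0.96 [406.1 207.8] [0.7108 0.1806 0.05  ]
bowl side 0.69 [248.7 233.8] [0.7008 0.2009 0.05  ]
bowl wrist 0.7 [507.2   5. ] [0.7006 0.1368 0.05  ]
bowl wrist 0.54 [292.3 104.1] [0.5259 0.0596 0.05  ]
1.8
```

View pics/m1.png

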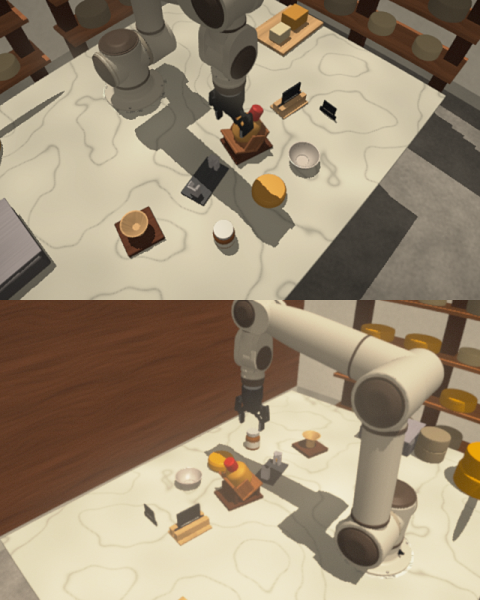

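Scene view: the cheese leans at (340,165), bracket at (275,237), cup at (180,300), the plate in its rack at (388,130), and a small look-alike plate at (436,147). I'll look closer at both.

```bash
python3 - <<'E'
import cv2,numpy as np
a=cv2.imread('pics/scene1.png');b=cv2.imread('pics/side1.png');w=cv2.imread('pics/wrist1.png')
s=cv2.resize(a[90:350,140:470],(760,598),interpolation=cv2.INTER_CUBIC);cv2.imwrite('pics/m2.png',s)
t=cv2.resize(b[160:330,180:460],(560,340),interpolation=cv2.INTER_CUBIC);u=cv2.resize(w,(416,260));u=np.pad(u,((0,0),(0,144),(0,0)))
cv2.imwrite('pics/m3.png',np.vstack([t,u]))
E
```

```text
(no output)
```

View pics/m2.png

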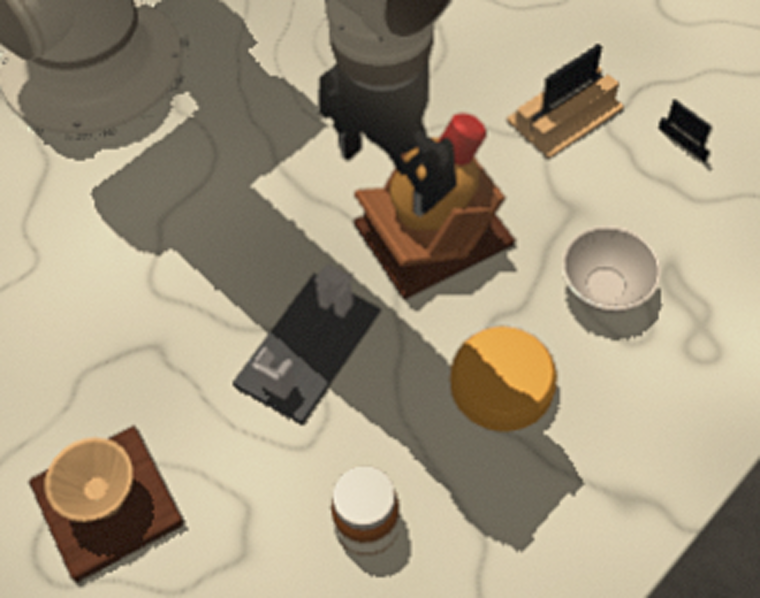

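View pics/m3.png

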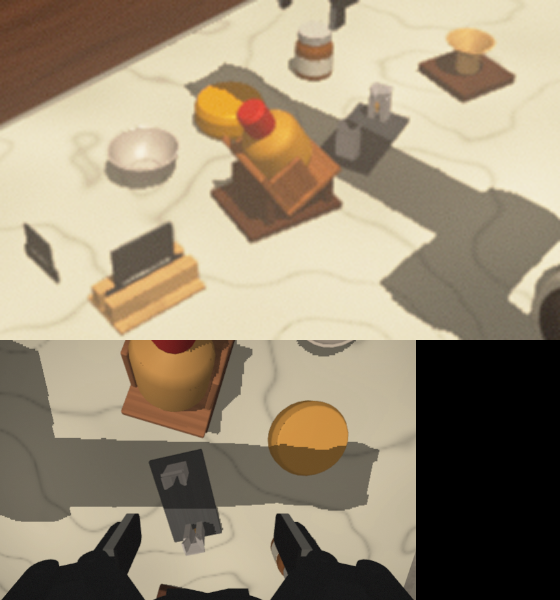

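Views show: red head at scene ≈(341,150) / side ≈(307,219); bracket base quad, stand foot quad and cup rim are clear; the plate stands in the rack, stripe near its bottom. Computing poses from corners and colour.

```bash
cat > m.py <<'E'
from h import *
import pickle
np.set_printoptions(precision=4,suppress=True)
C=pickle.load(open('C.pkl','rb'));S,D,W=C['scene'],C['side'],C['wrist']
ms=lambda p:np.array(p)/2.303+[140,90]
md=lambda p:np.array(p)/2+[180,160]
def red(c,box):
    f=c['frame'].astype(int);m=(f[...,0]>90)&(f[...,0]>2.2*f[...,1])&(f[...,0]>2.2*f[...,2])
    z=np.zeros_like(m);x0,y0,x1,y1=box;z[y0:y1,x0:x1]=m[y0:y1,x0:x1]
    y,x=np.nonzero(z);return np.array([x.mean(),y.mean()]),len(x)
a,n1=red(S,(320,130,360,170));b,n2=red(D,(285,195,330,240));print('red',a,n1,b,n2)
print('head',tri([ray(S,a),ray(D,b)]))
cup=[ms((90,480)),md((470,41))]
print('cup',onz(S,cup[0],.075),onz(D,cup[1],.075))
q=np.array([onz(S,ms(p),.018) for p in [(30,482),(135,428),(184,520),(78,571)]]);print('stand foot',q.mean(0),np.linalg.norm(np.diff(q,axis=0),axis=1))
q=np.array([onz(S,ms(p),.01) for p in [(317,265),(380,308),(305,421),(234,382)]]);e=q[2]-q[1]+q[3]-q[0];print('bracket S',q.mean(0),np.degrees(np.arctan2(e[1],e[0])),np.linalg.norm(np.diff(q,axis=0),axis=1))
wq=lambda p:np.array(p)*640/416-[0,340*640/416]
q=np.array([onz(W,wq(p),.01) for p in [(149,461),(201,450),(222,530),(175,542)]]);e=q[2]-q[1]+q[3]-q[0];print('bracket W',q.mean(0),np.degrees(np.arctan2(e[1],e[0])),np.linalg.norm(np.diff(q,axis=0),axis=1))
q=np.array([onz(S,ms(p),.098) for p in [(545,82),(600,45)]]);e=q[1]-q[0];print('plate S',q.mean(0),np.degrees(np.arctan2(e[1],e[0])),np.linalg.norm(e))
q=np.array([onz(D,md(p),.098) for p in [(112,250),(172,224)]]);e=q[1]-q[0];print('plate D',q.mean(0),np.degrees(np.arctan2(e[1],e[0])),np.linalg.norm(e))
q=np.array([onz(S,ms(p),.0) for p in [(357,234),(405,297),(515,243)]]);print('cradle S',q,(q[0]+q[2])/2,np.diff(q,axis=0))
q=np.array([onz(D,md(p),.0) for p in [(212,198),(252,241),(342,206)]]);print('cradle D',q,(q[0]+q[2])/2,np.diff(q,axis=0))
for n in ['bowl','wheel','jar']: pass
s=env.get_state();print(s['clock'],s['eef_pos'],s['orientation'],R.from_rotvec(s['orientation']).as_matrix(),s['ft_force'],env.pinch_z)
E
python3 m.py
```

```text
red [340.9859 148.6244] 213 [307.5057 216.7216] 176
head (array([0.524 , 0.1385, 0.1633]), np.float64(0.00019803004753318895))
cup [ 0.5001 -0.3601  0.075 ] [ 0.4934 -0.3532  0.075 ]
stand foot [ 0.5    -0.3576  0.018 ] [0.1163 0.1155 0.1109]
bracket S [ 0.5158 -0.0924  0.01  ] -75.77209732181265 [0.0915 0.1551 0.0898]
bracket W [ 0.5147 -0.0937  0.01  ] -76.62880532608145 [0.0866 0.1524 0.0895]
plate S [0.5118 0.3508 0.098 ] 83.61617958734531 0.09238917168919858
plate D [0.5081 0.3554 0.098 ] -102.36071262148248 0.08326913625489293
cradle S [[0.4485 0.0469 0.    ]
 [0.5478 0.0235 0.    ]
 [0.5906 0.1634 0.    ]] [0.5195 0.1051 0.    ] [[ 0.0993 -0.0234  0.    ]
 [ 0.0428  0.1399  0.    ]]
cradle D [[ 0.5845  0.1654 -0.    ]
 [ 0.4799  0.1922  0.    ]
 [ 0.4364  0.052   0.    ]] [ 0.5105  0.1087 -0.    ] [[-0.1046  0.0268  0.    ]
 [-0.0435 -0.1402  0.    ]]
1.8 [0.55   0.     0.2313] [-2.2214 -2.2214  0.    ] [[ 0.  1. -0.]
 [ 1. -0.  0.]
 [ 0. -0. -1.]] [ 0.3541  1.7755 -0.3072] 0.0187
```

```bash
cat >> h.py <<'E'
np.set_printoptions(precision=4,suppress=True)
def go(pinch,z,y):
    """print travel/turn shares to bring the grasp point to pinch with tool z,y axes"""
    s=env.get_state();M=R.from_rotvec(s['orientation']).as_matrix()
    z=np.array(z,float);z/=np.linalg.norm(z);y=np.array(y,float);y-=z*(y@z);y/=np.linalg.norm(y)
    T=np.c_[np.cross(y,z),y,z];tcp=np.array(pinch)+env.pinch_z*z
    print('clk',round(s['clock'],2),'tcp',np.array(s['eef_pos']),'F',np.array(s['ft_force']),'open',s['opening'])
    print('travel',M.T@(tcp-s['eef_pos'])/.12,'turn',R.from_matrix(M.T@T).as_rotvec()/np.radians(45))
A=np.array([.148,.478,.866]);A/=np.linalg.norm(A)
LY=np.array([.955,-.296,0])
E
python3 - <<'E'
from h import *
H=np.array([.524,.1385,.163])
go(H+.12*A,-A,LY)
E
```

```text
clk 1.8 tcp [0.55   0.     0.2313] F [ 0.3541  1.7755 -0.3072] open 0.9990191866034849
travel [ 1.5576 -0.0917 -0.162 ] turn [ 0.1    -0.6621  0.3738]
```

```bash
python3 -m inch '[{"travel":[1,-0.09,-0.16],"turn":[0.1,-0.66,0.37],"jaw":1},{"travel":[1,-0.09,-0.16],"turn":[0.1,-0.66,0.37],"jaw":1},{"travel":[1,-0.09,-0.16],"turn":[0.1,-0.66,0.37],"jaw":1},{"travel":[1,-0.09,-0.16],"turn":[0.1,-0.66,0.37],"jaw":1},{"travel":[1,-0.09,-0.16],"turn":[0.1,-0.66,0.37],"jaw":1}]'; python3 - <<'E'
from h import *
H=np.array([.524,.1385,.163])
go(H+.12*A,-A,LY)
E
```

```text
clock: 2.3
eef_pos: [0.5395, 0.1228, 0.246]
orientation: [2.221, 1.649, -0.608]
ft_force: [0.2, 0.5, -1.4]
opening: 1.003
gripper_force: 0.0
clk 2.3 tcp [0.5395 0.1228 0.246 ] F [ 0.1691  0.5433 -1.4014] open 1.0027588035918142
travel [ 0.4201 -0.16   -0.2908] turn [-0.0031  0.0084  0.0095]
```

```bash
python3 -m inch '[{"travel":[0.42,-0.16,-0.29],"turn":[0,0.01,0.01],"jaw":1},{"travel":[0.42,-0.16,-0.29],"turn":[0,0.01,0.01],"jaw":1},{"travel":[0.42,-0.16,-0.29],"turn":[0,0.01,0.01],"jaw":1},{"travel":[0.42,-0.16,-0.29],"turn":[0,0.01,0.01],"jaw":1},{"travel":[0.42,-0.16,-0.29],"turn":[0,0.01,0.01],"jaw":1}]'; python3 - <<'E'
from h import *
H=np.array([.524,.1385,.163])
go(H,-A,LY)
c=env.capture('wrist');print(c['world_from_camera'][:3][:],c['fov_y'])
f=c['frame'].copy()
for k,col in [(.02,(0,255,0)),(-.019,(0,0,255))]:
    t=np.linspace(0,2*np.pi,40);u=np.cross(LY,A)
    P=H+k*A+.021*(np.outer(np.cos(t),LY/np.linalg.norm(LY))+np.outer(np.sin(t),u))
    for p in proj(c,P): cv2.circle(f,tuple(int(round(x)) for x in p),0,col,-1)
# cheese belly at centre 42mm radius
t=np.linspace(0,2*np.pi,90);P=H-.053*A+.042*(np.outer(np.cos(t),LY/np.linalg.norm(LY))+np.outer(np.sin(t),u))
for p in proj(c,P): cv2.circle(f,tuple(int(round(x)) for x in p),0,(255,0,255),-1)
save('w2',f)
s=c['frame'].astype(int);m=(s[...,0]>90)&(s[...,0]>2.2*s[...,1]);y,x=np.nonzero(m);print(x.mean(),y.mean(),np.percentile(x,[1,99]),np.percentile(y,[1,99]),len(x))
E
```

```text
clock: 2.8
eef_pos: [0.5388, 0.1827, 0.2562]
orientation: [2.24, 1.641, -0.585]
ft_force: [0.2, 0.5, 0.4]
opening: 0.999
gripper_force: 0.0
clk 2.8 tcp [0.5388 0.1827 0.2562] F [0.2372 0.4915 0.4145] open 0.9991025833788917
travel [ 0.0415 -0.0102  1.0233] turn [ 0.0007 -0.0137 -0.0078]
[[ 0.9537  0.2048  0.2202  0.5803]
 [-0.3007  0.6387  0.7082  0.3167]
 [ 0.0044 -0.7416  0.6708  0.3403]] 58.32596623398315
314.1894569956401 189.2005548949663 [286. 342.] [164. 215.] 2523
```

View pics/w2.png

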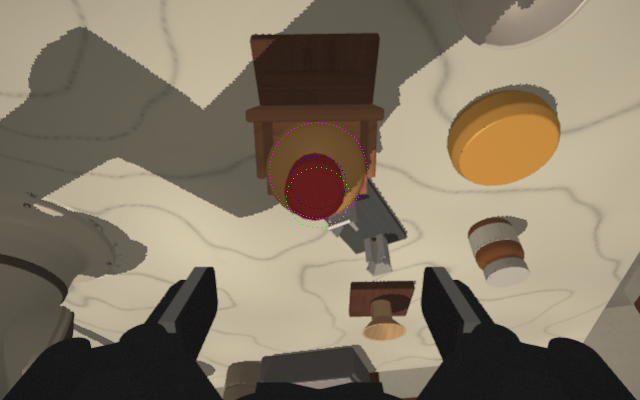

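The head sits centred left-right at (315,190), about 2 mm further out than predicted (image-up). Descending along its axis with that correction.

```bash
python3 -m inch '[{"travel":[0.055,-0.02,0.3],"turn":[0,-0.014,-0.008],"jaw":1},{"travel":[0.055,-0.02,0.6],"turn":[0,-0.014,-0.008],"jaw":1},{"travel":[0.055,-0.02,0.85],"turn":[0,-0.014,-0.008],"jaw":1},{"travel":[0.055,-0.02,1],"turn":[0,-0.014,-0.008],"jaw":1},{"travel":[0.055,-0.02,1],"turn":[0,-0.014,-0.008],"jaw":1}]'; python3 - <<'E'
from h import *
H=np.array([.524,.1385,.163])+.002*np.array([.257,.827,-.5])
go(H,-A,LY)
E
python3 -m inch '[{"travel":[0,0,0.01],"turn":[0,0,0],"jaw":-1},{"travel":[0,0,0.01],"turn":[0,0,0],"jaw":-1},{"travel":[0,0,0.01],"turn":[0,0,0],"jaw":-1},{"travel":[0,0,0.01],"turn":[0,0,0],"jaw":-1},{"travel":[0,0,0.01],"turn":[0,0,0],"jaw":-1}]'
```

```text
clock: 3.35
eef_pos: [0.5197, 0.1316, 0.1465]
orientation: [2.228, 1.642, -0.603]
ft_force: [-0.5, -0.3, 0.5]
opening: 1.0
gripper_force: 0.0
clk 3.35 tcp [0.5197 0.1316 0.1465] F [-0.5443 -0.3351  0.5406] open 1.0000106940130324
travel [0.0043 0.0177 0.004 ] turn [-0.0029  0.0041  0.0008]
clock: 3.85
eef_pos: [0.5211, 0.1338, 0.1479]
orientation: [2.227, 1.644, -0.596]
ft_force: [1.2, 2.8, 5.4]
opening: 0.476
gripper_force: 60.3
```

```bash
python3 -m inch '[{"travel":[0,0,-0.1],"turn":[0,0,0],"jaw":-1},{"travel":[0,0,-0.3],"turn":[0,0,0],"jaw":-1},{"travel":[0,0,-0.6],"turn":[0,0,0],"jaw":-1},{"travel":[0,0,-0.9],"turn":[0,0,0],"jaw":-1},{"travel":[0,0,-0.95],"turn":[0,0,0],"jaw":-1}]'; python3 - <<'E'
from h import *
go([.512,.08,.275],[0,0,-1],LY)
E
```

```text
clock: 4.35
eef_pos: [0.5382, 0.1899, 0.2476]
orientation: [2.227, 1.645, -0.593]
ft_force: [0.0, 0.2, -5.9]
opening: 0.474
gripper_force: 62.9
clk 4.35 tcp [0.5382 0.1899 0.2476] F [ 0.0323  0.2319 -5.902 ] open 0.47401084244073155
travel [-0.8509  0.0601  0.4056] turn [0.0036 0.6648 0.0027]
```

```bash
python3 -m inch '[{"travel":[-0.17,0.01,0.08],"turn":[0,0.13,0],"jaw":-1},{"travel":[-0.34,0.02,0.16],"turn":[0,0.26,0],"jaw":-1},{"travel":[-0.51,0.04,0.24],"turn":[0,0.4,0],"jaw":-1},{"travel":[-0.68,0.05,0.32],"turn":[0,0.53,0],"jaw":-1},{"travel":[-0.85,0.06,0.4],"turn":[0,0.665,0],"jaw":-1}]'; python3 - <<'E'
from h import *
go([.503,-.355,.275],[0,0,-1],LY)
E
```

```text
clock: 4.85
eef_pos: [0.5106, 0.0775, 0.2539]
orientation: [-2.527, -1.867, 0.0]
ft_force: [0.4, -1.0, -6.4]
opening: 0.472
gripper_force: 62.9
clk 4.85 tcp [0.5106 0.0775 0.2539] F [ 0.3501 -1.0141 -6.4303] open 0.4724233035513121
travel [-3.4633  0.9988 -0.0201] turn [-0.0001  0.      0.0029]
```

```bash
python3 -m inch '[{"travel":[-0.2,0.06,0],"turn":[0,0,0],"jaw":-1},{"travel":[-0.45,0.13,0],"turn":[0,0,0],"jaw":-1},{"travel":[-0.7,0.2,0],"turn":[0,0,0],"jaw":-1},{"travel":[-0.95,0.28,0],"turn":[0,0,0],"jaw":-1},{"travel":[-1,0.29,0],"turn":[0,0,0],"jaw":-1}]'
python3 -m inch '[{"travel":[-0.2,0.06,0],"turn":[0,0,0],"jaw":-1},{"travel":[-0.45,0.13,0],"turn":[0,0,0],"jaw":-1},{"travel":[-0.7,0.2,0],"turn":[0,0,0],"jaw":-1},{"travel":[-0.95,0.28,0],"turn":[0,0,0],"jaw":-1},{"travel":[-1,0.29,0],"turn":[0,0,0],"jaw":-1}]'
python3 -m inch '[{"travel":[-0.2,0.06,0],"turn":[0,0,0],"jaw":-1},{"travel":[-0.45,0.13,0],"turn":[0,0,0],"jaw":-1},{"travel":[-0.7,0.2,0],"turn":[0,0,0],"jaw":-1},{"travel":[-0.95,0.28,0],"turn":[0,0,0],"jaw":-1},{"travel":[-1,0.29,0],"turn":[0,0,0],"jaw":-1}]'
python3 - <<'E'
from h import *
go([.503,-.355,.275],[0,0,-1],LY)
C={n:env.capture(n) for n in ['scene','side']}
cv=[cv2.resize(C['scene']['frame'][180:380,60:320],(520,400)),]
import pickle;pickle.dump(C,open('C2.pkl','wb'))
d=C['side']['frame'][60:260,330:530]
save('m4',np.hstack([cv[0],np.vstack([cv2.resize(d,(280,280)),np.zeros((120,280,3),np.uint8)])]))
E
```

```text
clock: 5.35
eef_pos: [0.5084, -0.0494, 0.2537]
orientation: [2.529, 1.862, -0.008]
ft_force: [-0.5, 0.8, -6.8]
opening: 0.475
gripper_force: 63.2
clock: 5.85
eef_pos: [0.5065, -0.1739, 0.2539]
orientation: [2.529, 1.863, -0.008]
ft_force: [0.8, 1.6, -5.7]
opening: 0.472
gripper_force: 63.2
clock: 6.35
eef_pos: [0.5045, -0.2985, 0.2542]
orientation: [2.529, 1.863, -0.007]
ft_force: [-0.4, 0.5, -7.0]
opening: 0.472
gripper_force: 63.4
clk 6.35 tcp [ 0.5045 -0.2985  0.2542] F [-0.3568  0.4765 -7.0317] open 0.4722503167940205
travel [-0.4534  0.1273 -0.0165] turn [-0.0033  0.0045 -0.0005]
```

View pics/m4.png

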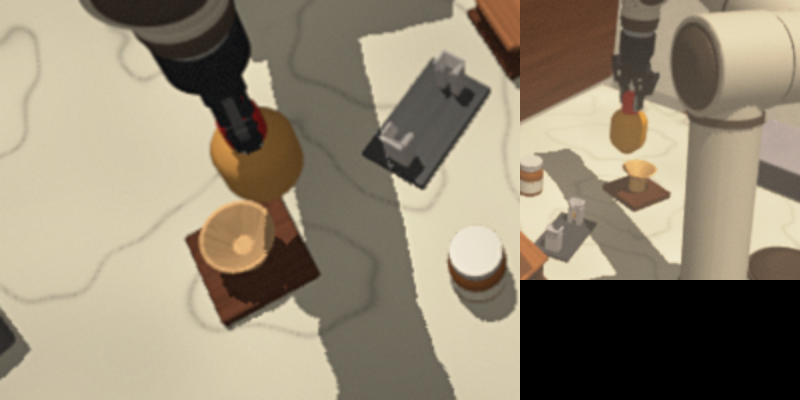

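Scene view: cheese hangs upright (belly centre ≈(188,256)), cup rim centre ≈(178,298). I'll measure cup relative to held cheese by silhouettes in the same pictures.

```bash
python3 - <<'E'
from h import *
import pickle
from scipy.optimize import least_squares
C=pickle.load(open('C2.pkl','rb'));C1=pickle.load(open('C.pkl','rb'))
def mask(c,box,f):
    hsv=cv2.cvtColor(c['frame'],cv2.COLOR_RGB2HSV).astype(int);m=f(hsv[...,0],hsv[...,1],hsv[...,2]).astype(np.uint8)
    x0,y0,x1,y1=box;z=np.zeros_like(m);z[y0:y1,x0:x1]=m[y0:y1,x0:x1]
    n,l,s,_=cv2.connectedComponentsWithStats(z);k=1+np.argmax(s[1:,4]);y,x=np.nonzero(l==k)
    print(s[k]);return np.c_[x,y],l==k
gold=lambda h,s,v:(h>10)&(h<26)&(s>140)&(v>70)
wood=lambda h,s,v:(h>8)&(h<24)&(s>75)&(v>120)
tcp=np.array(env.get_state()['eef_pos'])
th=np.linspace(0,2*np.pi,120)
def ext(c,x,y,z,r): 
    p=proj(c,np.c_[x+r*np.cos(th),y+r*np.sin(th),np.full(120,z)]);return p.min(0),p.max(0)
for n,b1,b2 in [('scene',(140,210,230,290),(140,270,210,330)),('side',(380,130,440,175),(395,165,440,192))]:
    c=C[n];P,m=mask(c,b1,gold);zc=tcp[2]+env.pinch_z-.053
    a,b=ext(c,tcp[0],tcp[1],zc,.042);print(n,'cheese obs cols',P[:,0].min(),P[:,0].max()+1,'pred',a[0],b[0])
    P2,m2=mask(C1[n],b2,wood);a,b=ext(C1[n],.5,-.357,.075,.043);print(n,'cup obs',P2.min(0),P2.max(0)+1,'pred',a,b)
    C[n]['frame'][m]=255;C1[n]['frame'][m2]=(0,255,0)
    x=np.array([proj(c,[[.5+dx,-.357+dy,.075]])[0] for dx,dy in [(0,0),(.01,0),(0,.01)]]);print('px per 10mm x,y',x[1]-x[0],x[2]-x[0])
save('m5',np.hstack([C['scene']['frame'][200:340,130:250],C1['scene']['frame'][200:340,130:250],C['side']['frame'][100:240,370:490],C1['side']['frame'][100:240,370:490]]))
E
```

```text
[ 166  234   45   49 1219]
scene cheese obs cols 166 211 pred 165.70593157349245 208.22133805786413
[ 159  280   39   37 1108]
scene cup obs [159 280] [198 317] pred [160.6643 279.2638] [199.694  316.3043]
px per 10mm x,y [2.8145 2.9999] [ 3.56   -3.0908]
[396 139  25  27 375]
side cheese obs cols 396 421 pred 394.08174037208494 420.8446748103941
[403 174  25  18 351]
side cup obs [403 174] [428 192] pred [401.2165 173.039 ] [426.7297 186.0281]
px per 10mm x,y [-2.4813 -1.0372] [-1.621   1.0984]
```

View pics/m5.png

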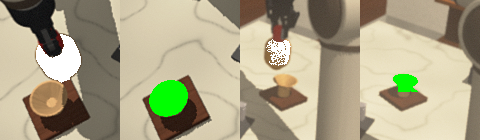

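```bash
python3 - <<'E'
from h import *
go([.497,-.362,.204],[0,0,-1],LY)
E
```

```text
clk 6.45 tcp [ 0.5046 -0.2967  0.2547] F [ 0.2528  1.1258 -6.7413] open 0.4764115958081355
travel [-0.5369  0.102   0.5791] turn [-0.0032  0.0033  0.0003]
```

```bash
python3 -m inch '[{"travel":[-0.25,0.05,0],"turn":[-0.003,0.003,0],"jaw":-1},{"travel":[-0.53,0.1,0],"turn":[-0.003,0.003,0],"jaw":-1},{"travel":[-0.53,0.1,0.2],"turn":[-0.003,0.003,0],"jaw":-1},{"travel":[-0.53,0.1,0.4],"turn":[-0.003,0.003,0],"jaw":-1},{"travel":[-0.53,0.1,0.55],"turn":[-0.003,0.003,0],"jaw":-1}]'
python3 - <<'E'
from h import *
go([.497,-.362,.190],[0,0,-1],LY)
C={n:env.capture(n) for n in ['scene','side','wrist']}
import pickle;pickle.dump(C,open('C3.pkl','wb'))
a=cv2.resize(C['scene']['frame'][220:345,110:240],(416,400),interpolation=cv2.INTER_CUBIC);b=cv2.resize(C['side']['frame'][90:230,360:480],(343,400),interpolation=cv2.INTER_CUBIC)
w=C['wrist']['frame'][100:300,120:520]
save('m6',np.vstack([np.hstack([a,b]),np.pad(w,((0,0),(0,359),(0,0)))]))
E
```

```text
clock: 6.95
eef_pos: [0.4975, -0.3593, 0.1882]
orientation: [-2.527, -1.867, -0.001]
ft_force: [0.1, 0.2, -7.0]
opening: 0.474
gripper_force: 63.6
clk 6.95 tcp [ 0.4975 -0.3593  0.1882] F [ 0.1198  0.2307 -6.9871] open 0.4744206628093487
travel [-0.0224  0.0027  0.1408] turn [ 0.0001 -0.0004  0.0029]
```

View pics/m6.png

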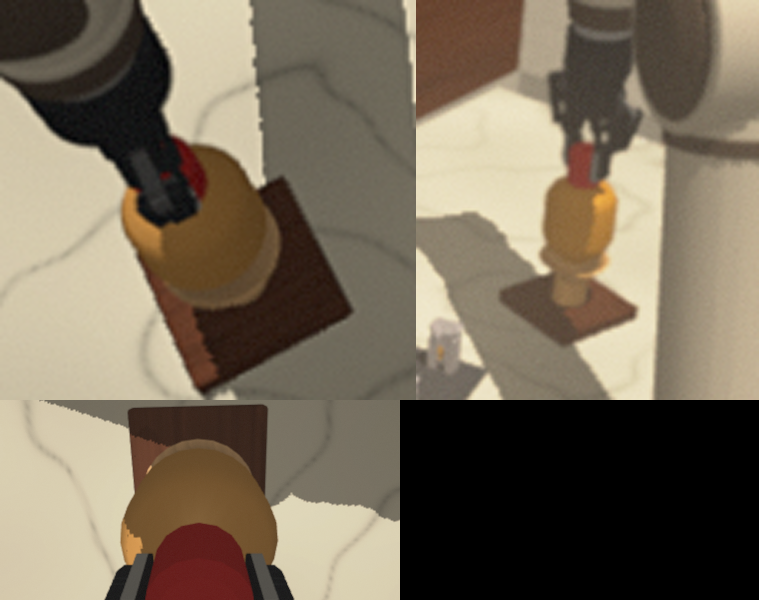

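```bash
python3 - <<'E'
from h import *
import pickle
C=pickle.load(open('C3.pkl','rb'));t=np.array([.4975,-.3593])
for z in [.188+.0187,.154,.14,.075,.03,.018]: print(z,[proj(C[n],[[*t,z]])[0] for n in C])
# corresponding crops -> px
print('side belly',360+np.array([544,616])/2.858-0,'rim',360+(np.array([540,609]))/2.858-0,'head',360+np.array([568,598])/2.858)
f=lambda u,v:onz(C['scene'],(110+u/3.2,220+v/3.2),.018)
q=np.array([f(283,178),f(353,312),f(203,392)]);print('foot',q,(q[0]+q[2])/2,np.diff(q,axis=0))
g=lambda u,v:onz(C['side'],(360+(u-416)/2.858,90+v/2.858),.018)
q=np.array([g(500,297),g(567,345),g(637,310)]);print('foot side',q,(q[0]+q[2])/2)
h=lambda u,v:onz(C['wrist'],(120+u,100+v-400),.018)
q=np.array([h(128,409),h(267,405)]);print('foot wrist far corners',q)
E
```

```text
0.2067 [array([161.409 , 272.6047]), array([419.5302, 144.3602]), array([321.7124, 293.9242])]
0.154 [array([168.77  , 283.2167]), array([417.666 , 158.7336]), array([321.2055, 237.9619])]
0.14 [array([170.616 , 285.8705]), array([417.1778, 162.4719]), array([321.1123, 227.6774])]
0.075 [array([178.646 , 297.3793]), array([414.9504, 179.3995]), array([320.8013, 193.3313])]
0.03 [array([183.7323, 304.6399]), array([413.446, 190.715]), array([320.6585, 177.5652])]
0.018 [array([185.0292, 306.4876]), array([413.05 , 193.678]), array([320.6268, 174.0689])]
side belly [550.3429 575.5353] rim [548.9433 573.0861] head [558.7404 569.2372]
foot [[ 0.46   -0.2888  0.018 ]
 [ 0.5763 -0.3198  0.018 ]
 [ 0.5447 -0.4301  0.018 ]] [ 0.5024 -0.3594  0.018 ] [[ 0.1163 -0.031   0.    ]
 [-0.0315 -0.1103  0.    ]]
foot side [[ 0.5564 -0.3017  0.018 ]
 [ 0.4403 -0.2704  0.018 ]
 [ 0.4195 -0.3909  0.018 ]] [ 0.488  -0.3463  0.018 ]
foot wrist far corners [[ 0.4553 -0.287   0.018 ]
 [ 0.5685 -0.3183  0.018 ]]
```

```bash
python3 -m inch '[{"travel":[-0.012,-0.005,0],"turn":[0,0,0],"jaw":-1},{"travel":[-0.012,-0.005,0.05],"turn":[0,0,0],"jaw":-1},{"travel":[-0.012,-0.005,0.09],"turn":[0,0,0],"jaw":-1},{"travel":[-0.012,-0.005,0.13],"turn":[0,0,0],"jaw":-1},{"travel":[-0.012,-0.005,0.15],"turn":[0,0,0],"jaw":-1}]'
python3 -m inch '[{"travel":[0,0,0],"turn":[0,0,0],"jaw":-1},{"travel":[0,0,0.008],"turn":[0,0,0],"jaw":-1},{"travel":[0,0,0.008],"turn":[0,0,0],"jaw":-1},{"travel":[0,0,0.016],"turn":[0,0,0],"jaw":-1},{"travel":[0,0,0.016],"turn":[0,0,0],"jaw":-1}]'
```

```text
clock: 7.6
eef_pos: [0.4965, -0.3621, 0.1717]
orientation: [2.526, 1.865, 0.001]
ft_force: [0.2, 0.6, -7.2]
opening: 0.47
gripper_force: 63.7
clock: 8.1
eef_pos: [0.4968, -0.3621, 0.1706]
orientation: [2.525, 1.864, 0.001]
ft_force: [0.4, 0.9, -5.6]
opening: 0.469
gripper_force: 63.9
```

```bash
python3 -m inch '[{"travel":[0.01,0,0.01],"turn":[0,0,0],"jaw":-1},{"travel":[0.01,0,0.02],"turn":[0,0,0],"jaw":-1},{"travel":[0.01,0,0.025],"turn":[0,0,0],"jaw":-1},{"travel":[0.01,0,0.025],"turn":[0,0,0],"jaw":-1},{"travel":[0.01,0,0.025],"turn":[0,0,0],"jaw":-1}]'
```

```text
clock: 8.6
eef_pos: [0.4972, -0.3609, 0.1692]
orientation: [2.524, 1.863, 0.002]
ft_force: [-2.5, 3.1, 6.1]
opening: 0.472
gripper_force: 65.1
```

```bash
python3 -m inch '[{"travel":[0.005,-0.006,0],"turn":[0,0,0],"jaw":-1},{"travel":[0.01,-0.013,0],"turn":[0,0,0],"jaw":-1},{"travel":[0.01,-0.013,0],"turn":[0,0,0],"jaw":-1},{"travel":[0.01,-0.013,0],"turn":[0,0,0],"jaw":-1},{"travel":[0.01,-0.013,0],"turn":[0,0,0],"jaw":-1}]';python3 -c "
from h import *
s=env.get_state();print(s['moment'],s['ft_force'])"
```

```text
clock: 9.1
eef_pos: [0.4961, -0.3594, 0.1678]
orientation: [2.525, 1.864, 0.002]
ft_force: [-0.6, 1.5, 2.4]
opening: 0.473
gripper_force: 64.6
[ 0.4897 -0.0957  0.0197] [-0.5833  1.4881  2.4045]
```

```bash
python3 -m inch '[{"travel":[0.01,-0.006,0],"turn":[0,0,0],"jaw":-1},{"travel":[0.01,-0.006,0.008],"turn":[0,0,0],"jaw":-1},{"travel":[0.01,-0.006,0.016],"turn":[0,0,0],"jaw":-1},{"travel":[0.01,-0.006,0.016],"turn":[0,0,0],"jaw":-1},{"travel":[0.01,-0.006,0.016],"turn":[0,0,0],"jaw":-1}]'
```

```text
clock: 9.6
eef_pos: [0.4961, -0.3584, 0.1674]
orientation: [2.523, 1.863, 0.002]
ft_force: [0.9, 1.0, 12.0]
opening: 0.471
gripper_force: 65.5
```

```bash
python3 - <<'E'
from h import *
import pickle
c=env.capture('side');d=env.capture('scene')
def ov(c,box,s,x=.4962,y=-.359):
    th=np.linspace(0,2*np.pi,90);f=c['frame'];x0,y0,x1,y1=box
    g=cv2.resize(f[y0:y1,x0:x1],None,fx=s,fy=s,interpolation=cv2.INTER_CUBIC)
    for z,r,col in [(.075,.043,(0,0,255)),(.136,.042,(255,0,255)),(.161,.021,(0,255,0)),(.195,.021,(0,255,0))]:
        for p in proj(c,np.c_[x+r*np.cos(th),y+r*np.sin(th),0*th+z]): cv2.circle(g,tuple(int(round((v-o+.5)*s)) for v,o in zip(p,(x0,y0))),0,col,-1)
    return g
a=ov(c,(370,110,460,210),4);b=ov(d,(130,230,230,330),4);save('m7',np.hstack([a,b]))
E
```

```text
(no output)
```

View pics/m7.png

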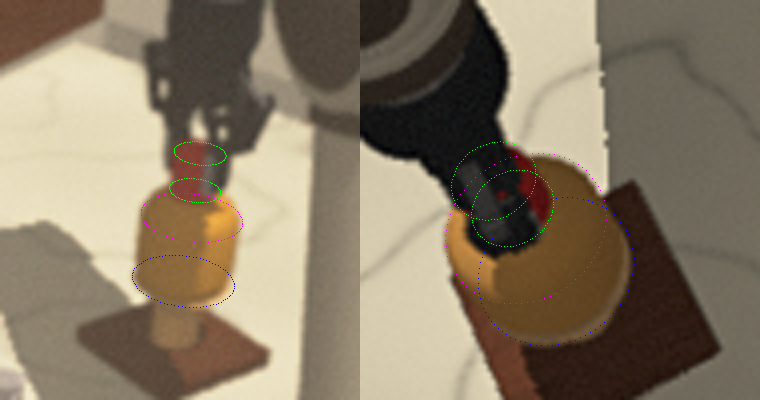

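Cheese outline agrees with the fully-home model in both views (rim ring at (183,282) side, belly ring matches). Relieving the push and releasing.

```bash
python3 -m inch '[{"travel":[0,0,-0.008],"turn":[0,0,0],"jaw":-1},{"travel":[0,0,-0.008],"turn":[0,0,0],"jaw":-0.1},{"travel":[0,0,-0.008],"turn":[0,0,0],"jaw":0.2},{"travel":[0,0,-0.008],"turn":[0,0,0],"jaw":1},{"travel":[0,0,-0.008],"turn":[0,0,0],"jaw":1}]'
python3 -m inch '[{"travel":[0,0,-0.008],"turn":[0,0,0],"jaw":1},{"travel":[0,0,-0.1],"turn":[0,0,0],"jaw":1},{"travel":[0,0,-0.4],"turn":[0,0,0],"jaw":1},{"travel":[0,0,-0.8],"turn":[0,0,0],"jaw":1},{"travel":[0,0,-1],"turn":[0,0,0],"jaw":1}]'
python3 - <<'E'
from h import *
go([.51,.25,.3],[0,0,-1],[1,0,0])
for n in ['scene','side','wrist']:
    c=env.capture(n);s=c['frame'].astype(int);m=(s[...,0]>90)&(s[...,0]>2.2*s[...,1])&(s[...,0]>2.2*s[...,2])
    k,l,st,ct=cv2.connectedComponentsWithStats(m.astype(np.uint8));i=1+np.argmax(st[1:,4]);print(n,st[i],ct[i],'pred head',proj(c,[[.4962,-.359,.18],[.4962,-.359,.161],[.4962,-.359,.2]]))
    if n=='wrist': save('w7',c['frame'])
E
```

```text
clock: 10.2
eef_pos: [0.4953, -0.358, 0.166]
orientation: [2.526, 1.865, 0.0]
ft_force: [0.5, 0.3, -0.2]
opening: 0.913
gripper_force: 0.0
clock: 10.7
eef_pos: [0.4954, -0.3579, 0.2915]
orientation: [2.522, 1.862, 0.003]
ft_force: [0.0, 0.5, -0.5]
opening: 0.997
gripper_force: 0.0
clk 10.7 tcp [ 0.4954 -0.3579  0.2915] F [ 0.0056  0.4674 -0.4758] open 0.996985976909114
travel [ 4.8773 -1.3767  0.0638] turn [ 0.008   0.0043 -0.3808]
scene [154 268  18  18 223] [162.9596 276.6816] pred head [[164.9526 277.5928]
 [167.563  281.3557]
 [162.1103 273.4888]]
side [419 150   5   9  23] [421.2174 154.4348] pred head [[418.868  151.861 ]
 [418.1965 157.0125]
 [419.5808 146.3709]]
wrist [296 213  45  12 344] [318.8169 218.2384] pred head [[318.5033 193.0691]
 [318.2978 185.7443]
 [318.7518 201.9287]]
```

View pics/w7.png

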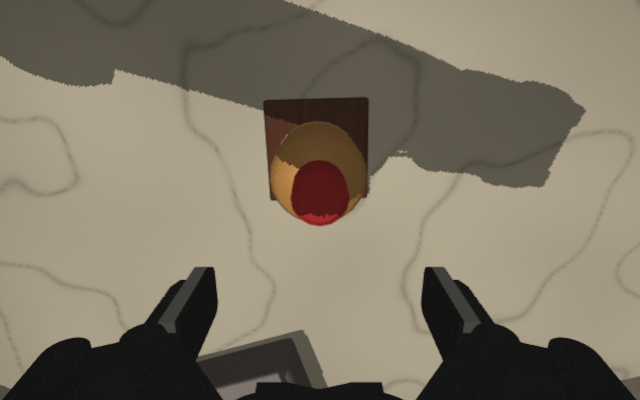

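Wrist view: red head at (320,192) right over belly and cup, as predicted for upright and home. Now to the plate.

```bash
M='[{"travel":[0.25,-0.07,0],"turn":[0,0,0],"jaw":1}]'; 
python3 -m inch '[{"travel":[0.3,-0.08,0],"turn":[0,0,0],"jaw":1},{"travel":[0.6,-0.16,0],"turn":[0,0,0],"jaw":1},{"travel":[0.9,-0.24,0],"turn":[0,0,0],"jaw":1},{"travel":[1,-0.28,0],"turn":[0,0,0],"jaw":1},{"travel":[1,-0.28,0],"turn":[0,0,0],"jaw":1}]'
python3 -m inch '[{"travel":[0.3,-0.08,0],"turn":[0,0,0],"jaw":1},{"travel":[0.6,-0.16,0],"turn":[0,0,0],"jaw":1},{"travel":[0.9,-0.24,0],"turn":[0,0,0],"jaw":1},{"travel":[1,-0.28,0],"turn":[0,0,0],"jaw":1},{"travel":[1,-0.28,0],"turn":[0,0,0],"jaw":1}]'
python3 -m inch '[{"travel":[0.3,-0.08,0],"turn":[0,0,0],"jaw":1},{"travel":[0.6,-0.16,0],"turn":[0,0,0],"jaw":1},{"travel":[0.9,-0.24,0],"turn":[0,0,0],"jaw":1},{"travel":[1,-0.28,0],"turn":[0,0,0],"jaw":1},{"travel":[1,-0.28,0],"turn":[0,0,0],"jaw":1}]'
python3 -m inch '[{"travel":[0.3,-0.08,0],"turn":[0,0,0],"jaw":1},{"travel":[0.6,-0.16,0],"turn":[0,0,0],"jaw":1},{"travel":[0.9,-0.24,0],"turn":[0,0,0],"jaw":1},{"travel":[1,-0.28,0],"turn":[0,0,0],"jaw":1},{"travel":[1,-0.28,0],"turn":[0,0,0],"jaw":1}]'
python3 -m inch '[{"travel":[0.3,-0.08,0],"turn":[0,0,-0.1],"jaw":1},{"travel":[0.6,-0.16,0],"turn":[0,0,-0.16],"jaw":1},{"travel":[0.9,-0.24,0],"turn":[0,0,-0.16],"jaw":1},{"travel":[1,-0.28,0],"turn":[0,0,-0.16],"jaw":1},{"travel":[1,-0.28,0],"turn":[0,0,-0.16],"jaw":1}]'
python3 - <<'E'
from h import *
import pickle
go([.51,.353,.2],[0,0,-1],[.985,-.17,0])
c=env.capture('wrist');pickle.dump(c,open('C4.pkl','wb'))
f=c['frame'].copy();x=cv2.resize(f[0:300,120:520],(800,600),interpolation=cv2.INTER_CUBIC);save('w8',x)
E
```

```text
clock: 11.35
eef_pos: [0.4984, -0.2319, 0.2863]
orientation: [2.524, 1.867, 0.001]
ft_force: [0.2, 0.0, 0.4]
opening: 0.999
gripper_force: 0.0
clock: 11.85
eef_pos: [0.5019, -0.1084, 0.286]
orientation: [2.524, 1.866, 0.001]
ft_force: [-0.5, -0.8, 0.2]
opening: 1.003
gripper_force: 0.0
clock: 12.35
eef_pos: [0.5054, 0.0158, 0.2857]
orientation: [2.525, 1.866, 0.0]
ft_force: [0.0, -0.5, -0.4]
opening: 1.001
gripper_force: 0.0
clock: 12.85
eef_pos: [0.5087, 0.1402, 0.2853]
orientation: [2.525, 1.865, -0.0]
ft_force: [-1.0, -1.3, -0.8]
opening: 1.0
gripper_force: 0.0
clock: 13.35
eef_pos: [0.512, 0.2646, 0.2851]
orientation: [2.403, 2.02, -0.001]
ft_force: [0.4, -0.5, 0.1]
opening: 1.003
gripper_force: 0.0
clk 13.35 tcp [0.512  0.2646 0.2851] F [ 0.4379 -0.5035  0.102 ] open 1.0031541540365965
travel [ 0.7247 -0.1446  0.863 ] turn [ 0.0021  0.0026 -0.0024]
```

View pics/w8.png

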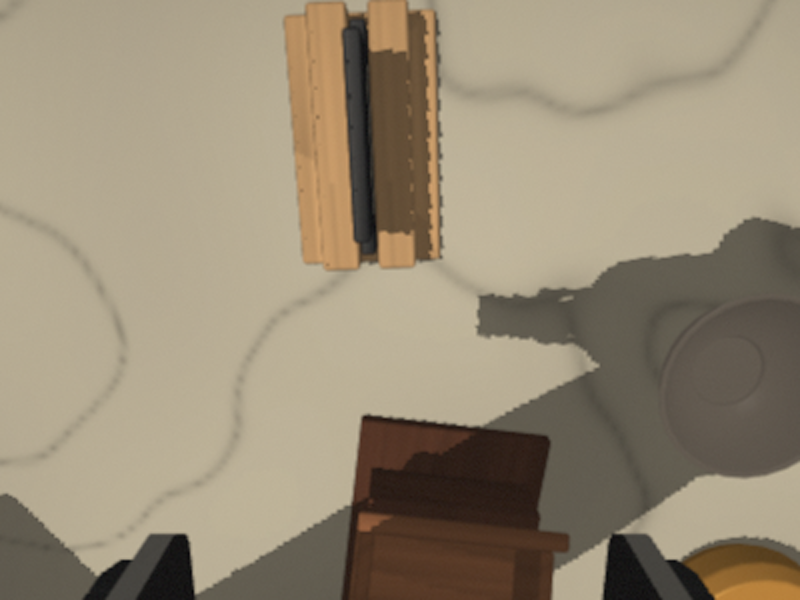

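The plate's top edge runs in this crop from (354,26) to (362,243), i.e. wrist pixels (297,13) to (301,121.5).

```bash
python3 - <<'E'
from h import *
import pickle
c=pickle.load(open('C4.pkl','rb'))
q=np.array([onz(c,p,.098) for p in [(297,13),(301,121.5)]]);e=q[0]-q[1];a=np.degrees(np.arctan2(e[1],e[0]));print(q,q.mean(0),a,np.linalg.norm(e))
q2=np.array([onz(c,(120+u/2,v/2),.038) for u,v in [(327,5),(342,268),(390,2),(398,266)]]);print('rack top',q2,q2.mean(0))
m=q.mean(0);y=[np.sin(np.radians(a)),-np.cos(np.radians(a)),0]
go([m[0],m[1],.15],[0,0,-1],y)
go([m[0],m[1],.084],[0,0,-1],y)
E
```

```text
[[0.5168 0.3974 0.098 ]
 [0.5035 0.3102 0.098 ]] [0.5101 0.3538 0.098 ] 81.33264683082726 0.08817595491481689
rack top [[0.5041 0.4182 0.038 ]
 [0.4864 0.2927 0.038 ]
 [0.5344 0.4142 0.038 ]
 [0.5164 0.2886 0.038 ]] [0.5103 0.3534 0.038 ]
clk 13.4 tcp [0.512  0.2637 0.2854] F [-0.0984 -0.6584  0.0605] open 0.9977621139571528
travel [ 0.7393 -0.1474  1.2823] turn [ 0.0025  0.0027 -0.0284]
clk 13.4 tcp [0.512  0.2637 0.2854] F [-0.0984 -0.6584  0.0605] open 0.9977621139571528
travel [ 0.7405 -0.1485  1.8323] turn [ 0.0025  0.0027 -0.0284]
```

```bash
python3 -m inch '[{"travel":[0.3,-0.06,0.2],"turn":[0.002,0.003,-0.028],"jaw":1},{"travel":[0.6,-0.12,0.4],"turn":[0.002,0.003,-0.028],"jaw":1},{"travel":[0.74,-0.148,0.7],"turn":[0.002,0.003,-0.028],"jaw":1},{"travel":[0.74,-0.148,0.9],"turn":[0.002,0.003,-0.028],"jaw":1},{"travel":[0.74,-0.148,0.9],"turn":[0.002,0.003,-0.028],"jaw":1}]'
python3 - <<'E'
from h import *
a=np.radians(81.33)
go([.5101,.3538,.084],[0,0,-1],[np.sin(a),-np.cos(a),0])
E
```

```text
clock: 13.9
eef_pos: [0.5089, 0.3529, 0.1739]
orientation: [-2.384, -2.046, 0.007]
ft_force: [0.1, -0.1, -0.8]
opening: 1.001
gripper_force: 0.0
clk 13.9 tcp [0.5089 0.3529 0.1739] F [ 0.0909 -0.1405 -0.7969] open 1.000965925639135
travel [0.0122 0.0113 0.9049] turn [-0.0043  0.0042 -0.0014]
```

```bash
python3 -m inch '[{"travel":[0.012,0.011,0.3],"turn":[-0.004,0.004,0],"jaw":1},{"travel":[0.012,0.011,0.6],"turn":[-0.004,0.004,0],"jaw":1},{"travel":[0.012,0.011,0.85],"turn":[-0.004,0.004,0],"jaw":1},{"travel":[0.012,0.011,0.9],"turn":[-0.004,0.004,0],"jaw":1},{"travel":[0.012,0.011,0.9],"turn":[-0.004,0.004,0],"jaw":0}]'
python3 -m inch '[{"travel":[0,0,0],"turn":[0,0,0],"jaw":-0.5},{"travel":[0,0,0],"turn":[0,0,0],"jaw":-1},{"travel":[0,0,0],"turn":[0,0,0],"jaw":-1},{"travel":[0,0,0],"turn":[0,0,0],"jaw":-1},{"travel":[0,0,0],"turn":[0,0,0],"jaw":-1}]'
python3 -c "
from h import *
s=env.get_state();print(s['moment'],s['ft_force'],s['opening'])"
```

```text
clock: 14.4
eef_pos: [0.5118, 0.3556, 0.0707]
orientation: [2.384, 2.045, 0.009]
ft_force: [0.3, 0.1, -0.1]
opening: 0.861
gripper_force: 0.0
clock: 14.9
eef_pos: [0.5109, 0.357, 0.0703]
orientation: [-2.382, -2.047, -0.01]
ft_force: [-2.4, 0.2, 5.5]
opening: 0.08
gripper_force: 59.5
[-0.0147  0.6605  0.1972] [-2.3904  0.1795  5.4919] 0.08016260083758238
```

```bash
python3 -m inch '[{"travel":[0,0,-0.1],"turn":[0,0,0],"jaw":-1},{"travel":[0,0,-0.3],"turn":[0,0,0],"jaw":-1},{"travel":[0,0,-0.6],"turn":[0,0,0],"jaw":-1},{"travel":[0,0,-0.9],"turn":[0,0,0],"jaw":-1},{"travel":[0,0,-1],"turn":[0,0,0],"jaw":-1}]'
python3 - <<'E'
from h import *
b=np.radians(13.8)
go([.515,-.05,.28],[0,0,-1],[np.cos(b),np.sin(b),0])
E
```

```text
clock: 15.4
eef_pos: [0.5115, 0.3568, 0.1941]
orientation: [2.382, 2.047, 0.017]
ft_force: [0.0, 0.2, -1.9]
opening: 0.085
gripper_force: 58.7
clk 15.4 tcp [0.5115 0.3568 0.1941] F [ 0.0388  0.2397 -1.8727] open 0.08475757957780354
travel [-3.3426  0.5442 -0.582 ] turn [ 0.0118 -0.0079 -0.4994]
```

```bash
python3 -m inch '[{"travel":[-0.1,0.01,-0.3],"turn":[0.01,-0.008,-0.1],"jaw":-1},{"travel":[-0.3,0.05,-0.58],"turn":[0.01,-0.008,-0.2],"jaw":-1},{"travel":[-0.55,0.09,-0.6],"turn":[0.01,-0.008,-0.3],"jaw":-1},{"travel":[-0.8,0.13,-0.6],"turn":[0.01,-0.008,-0.4],"jaw":-1},{"travel":[-1,0.16,-0.6],"turn":[0.01,-0.008,-0.5],"jaw":-1}]'
python3 - <<'E'
from h import *
b=np.radians(13.8)
go([.515,-.17,.285],[0,0,-1],[np.cos(b),np.sin(b),0])
E
```

```text
clock: 15.9
eef_pos: [0.5112, 0.233, 0.2607]
orientation: [-1.934, -2.475, 0.007]
ft_force: [-0.8, -0.8, -1.1]
opening: 0.081
gripper_force: 58.9
clk 15.9 tcp [0.5112 0.233  0.2607] F [-0.7549 -0.7898 -1.1333] open 0.08056506785111835
travel [-3.2667 -0.7819 -0.0351] turn [-0.0051  0.0032  0.0043]
```

```bash

python3 -m inch '[{"travel":[-0.3,-0.07,-0.01],"turn":[0,0,0],"jaw":-1},{"travel":[-0.55,-0.14,-0.01],"turn":[0,0,0],"jaw":-1},{"travel":[-0.8,-0.2,-0.01],"turn":[0,0,0],"jaw":-1},{"travel":[-1,-0.24,-0.01],"turn":[0,0,0],"jaw":-1},{"travel":[-1,-0.24,-0.01],"turn":[0,0,0],"jaw":-1}]'
python3 -m inch '[{"travel":[-0.3,-0.07,-0.01],"turn":[0,0,0],"jaw":-1},{"travel":[-0.55,-0.14,-0.01],"turn":[0,0,0],"jaw":-1},{"travel":[-0.8,-0.2,-0.01],"turn":[0,0,0],"jaw":-1},{"travel":[-1,-0.24,-0.01],"turn":[0,0,0],"jaw":-1},{"travel":[-1,-0.24,-0.01],"turn":[0,0,0],"jaw":-1}]'
python3 -m inch '[{"travel":[-0.3,-0.07,-0.01],"turn":[0,0,0],"jaw":-1},{"travel":[-0.55,-0.14,-0.01],"turn":[0,0,0],"jaw":-1},{"travel":[-0.8,-0.2,-0.01],"turn":[0,0,0],"jaw":-1},{"travel":[-1.0,-0.26,-0.01],"turn":[0,0,0],"jaw":-1},{"travel":[-1,-0.26,-0.01],"turn":[0,0,0],"jaw":-1}]'
python3 - <<'E'
from h import *
import pickle
b=np.radians(13.8)
go([.515,-.17,.285],[0,0,-1],[np.cos(b),np.sin(b),0])
C={n:env.capture(n) for n in ['wrist','scene','side']}
C['m']={n:env.regions_of(n,'bracket') for n in ['wrist','scene','side']}
C['p']={n:env.regions_of(n,'plate_mid') for n in ['wrist','scene','side']}
pickle.dump(C,open('C5.pkl','wb'))
for k in 'mp':
  for n in C[k]:
    for r in C[k][n][:2]:
        m=r['pixels'].astype(np.uint8);ct=max(cv2.findContours(m,0,2)[0],key=cv2.contourArea);bx=cv2.boxPoints(cv2.minAreaRect(ct))
        print(k,n,round(r['score'],2),m.sum(),bx.round(1).tolist(), np.array([onz(C[n],p,.01)[:2] for p in bx]).round(3).tolist() if k=='m' else '')
E
```

```text
clock: 16.4
eef_pos: [0.5119, 0.1086, 0.2622]
orientation: [-1.941, -2.469, 0.008]
ft_force: [0.3, 0.8, -1.4]
opening: 0.085
gripper_force: 58.9
clock: 16.9
eef_pos: [0.5127, -0.0141, 0.2636]
orientation: [-1.94, -2.47, 0.008]
ft_force: [0.2, 0.4, -1.2]
opening: 0.08
gripper_force: 58.9
clock: 17.4
eef_pos: [0.5112, -0.1377, 0.2649]
orientation: [-1.94, -2.47, 0.008]
ft_force: [-0.1, 0.3, -2.8]
opening: 0.078
gripper_force: 58.9
clk 17.4 tcp [ 0.5112 -0.1377  0.2649] F [-0.0633  0.2641 -2.8156] open 0.07804774889385431
travel [-0.2694 -0.0329 -0.0108] turn [-0.0061  0.0024 -0.002 ]
m wrist 0.79 11622 [[283.29998779296875, 194.0], [290.20001220703125, 35.0], [377.29998779296875, 38.79999923706055], [370.3999938964844, 197.8000030517578]] [[0.48, -0.194], [0.452, -0.026], [0.539, -0.009], [0.58, -0.174]]
m scene 0.6 2219 [[239.89999389648438, 256.5], [278.70001220703125, 200.5], [308.70001220703125, 221.3000030517578], [269.8999938964844, 277.29998779296875]] [[0.49, -0.185], [0.442, -0.007], [0.543, 0.002], [0.583, -0.172]]
m scene 0.29 1107 [[358.5, 140.1999969482422], [398.600006103
[... 354 characters left out ...]
, [0.599, -0.244], [0.485, -0.204], [0.447, 0.003]]
p wrist 0.86 4913 [[307.0, 130.0], [329.0, 130.0], [329.0, 388.0], [307.0, 388.0]] 
p scene 0.81 733 [[217.5, 215.39999389648438], [249.3000030517578, 173.8000030517578], [267.20001220703125, 187.5], [235.39999389648438, 229.10000610351562]] 
p scene 0.63 343 [[424.3999938964844, 145.10000610351562], [433.6000061035156, 132.89999389648438], [454.70001220703125, 148.8000030517578], [445.6000061035156, 160.89999389648438]] 
p side 0.8 284 [[185.0, 280.0], [194.0, 271.0], [216.0, 293.0], [207.0, 302.0]] 
p side 0.75 326 [[367.5, 174.0], [369.29998779296875, 142.6999969482422], [383.8999938964844, 143.5], [382.1000061035156, 174.8000030517578]]
```

```bash
cat > fit.py <<'E'
from h import *
import pickle
from scipy.optimize import minimize
C=pickle.load(open('C5.pkl','rb'));n='wrist';c=C[n]
s=4
m=C['m'][n][0]['pixels'].astype(np.uint8);ig=cv2.dilate(C['p'][n][0]['pixels'].astype(np.uint8),np.ones((7,7)))
box=lambda x0,x1,y0,y1,z0,z1:np.array([[x,y,z] for x in(x0,x1) for y in(y0,y1) for z in(z0,z1)])
def render(p):
    x,y,a,pw,pd=p;Rz=R.from_euler('z',a).as_matrix();I=np.zeros((400*s,640*s),np.uint8)
    for b in [box(-.045,.045,-.08,.08,0,.01),box(-pw,pw,.0595-pd,.0595,.01,.06),box(-pw,pw,-.0595,-.0595+pd,.01,.06)]:
        P=proj(c,b@Rz.T+[x,y,0]);h=cv2.convexHull(((P+.5)*s).astype(np.int32));cv2.fillConvexPoly(I,h,1)
    return I
mm=cv2.resize(m,None,fx=s,fy=s,interpolation=cv2.INTER_NEAREST);ii=cv2.resize(ig,None,fx=s,fy=s,interpolation=cv2.INTER_NEAREST)>0
def cost(q):
    p=np.array([.515,-.093,np.radians(13.8),.015,.015])+np.array(q)*[.005,.005,.05,.005,.005]
    r=render(p);return ((r!=mm)&~ii).sum()/s/s
best=min((minimize(cost,q0,method='Nelder-Mead',options=dict(initial_simplex=np.array([q0]+[np.array(q0)+d for d in np.eye(5)]),maxiter=250)) for q0 in [np.zeros(5),np.array([-.5,.5,-.3,-1,-1])]),key=lambda r:r.fun)
p=np.array([.515,-.093,np.radians(13.8),.015,.015])+best.x*[.005,.005,.05,.005,.005]
print(p,np.degrees(p[2]),best.fun,m.sum())
# plate in hand: edge-on columns in wrist
f=C['p'][n][0]['pixels'];
for r in range(132,390,25): x=np.nonzero(f[r])[0];print(r,x.min() if len(x) else'',x.max()+1 if len(x) else'',end='; ')
st=env.get_state();M=R.from_rotvec(st['orientation']).as_matrix();t=np.array(st['eef_pos'])
pc=t-env.pinch_z*M[:,2]
print('\ntool',pc,M)
# predicted: plate in tool frame, top 9mm above pinch, thickness 8 along y, width 88 along x, offset -3.3mm
for dx in (-.0033,0):
  for zz in (-.009,.081): 
    print(dx,zz,proj(c,[pc+M@[sx*w+dx,sy*.004,zz] for w in ((.044,) if zz<0 else(.057,)) for sx in(1,-1) for sy in(-1,1)]).round(1).tolist())
E
python3 fit.py
```

```text
[ 0.5134 -0.0964  0.227   0.0167  0.0195] 13.003796490352206 259.375 11622
132 311 325; 157 310 326; 182 309 328; 207 307 330; 232 308 330; 257 309 330; 282 310 327; 307 310 328; 332 310 328; 357 310 329; 382 309 328; 
tool [ 0.5112 -0.1356  0.2845] [[-0.24    0.9708 -0.003 ]
 [ 0.9708  0.24   -0.0029]
 [-0.0021 -0.0036 -1.    ]]
-0.0033 -0.009 [[310.1, 199.1], [334.0, 199.0], [312.4, 400.9], [331.8, 400.9]]
-0.0033 0.081 [[313.7, 126.0], [327.9, 126.0], [315.0, 300.1], [327.1, 300.1]]
0 -0.009 [[310.0, 189.7], [334.1, 189.6], [312.4, 394.7], [331.9, 394.7]]
0 0.081 [[313.6, 120.0], [327.9, 120.0], [315.0, 295.8], [327.1, 295.8]]
```

```bash
python3 - <<'E'
from h import *
b=np.radians(13.4)
go([.5135,-.0907,.17],[0,0,-1],[np.cos(b),np.sin(b),0])
E
```

```text
clk 17.85 tcp [ 0.5112 -0.1356  0.2658] F [-0.0482  0.1878 -1.8247] open 0.08006885334621855
travel [0.3607 0.1121 0.9527] turn [-0.0046  0.0027  0.0108]
```

```bash
python3 -m inch '[{"travel":[0.36,0.112,0.1],"turn":[-0.004,0.003,0.011],"jaw":-1},{"travel":[0.36,0.112,0.3],"turn":[-0.004,0.003,0.011],"jaw":-1},{"travel":[0.36,0.112,0.6],"turn":[-0.004,0.003,0.011],"jaw":-1},{"travel":[0.36,0.112,0.9],"turn":[-0.004,0.003,0.011],"jaw":-1},{"travel":[0.36,0.112,0.95],"turn":[-0.004,0.003,0.011],"jaw":-1}]'
python3 - <<'E'
from h import *
import pickle
b=np.radians(13.4)
go([.5135,-.0907,.15],[0,0,-1],[np.cos(b),np.sin(b),0])
C={n:env.capture(n) for n in ['wrist','scene','side']}
C['m']={n:env.regions_of(n,'bracket') for n in C}
C['p']={n:env.regions_of(n,'plate_mid') for n in ['wrist','scene','side']}
pickle.dump(C,open('C5.pkl','wb'))
for n in C['p']:
  for k in 'mp': print(k,n,[(round(r['score'],2),r['pixels'].sum(),np.array(r['location'])*[640,400]) for r in C[k][n][:2]])
E
python3 fit.py
```

```text
clock: 18.35
eef_pos: [0.5115, -0.0907, 0.1475]
orientation: [-1.944, -2.46, 0.005]
ft_force: [-1.0, 0.4, -0.8]
opening: 0.086
gripper_force: 59.0
clk 18.35 tcp [ 0.5115 -0.0907  0.1475] F [-0.9545  0.3913 -0.8277] open 0.08644270629182635
travel [-0.0038  0.0172  0.1349] turn [-0.0078 -0.0034 -0.0008]
m wrist [(0.76, np.int64(16549), array([331.392, 164.8  ])), (0.61, np.int64(4938), array([320.32, 259.8 ]))]
p wrist [(0.59, np.int64(4928), array([319.168, 253.68 ]))]
m scene [(0.64, np.int64(1991), array([276.8 , 242.32]))]
p scene [(0.77, np.int64(482), array([263.872, 218.12 ])), (0.71, np.int64(318), array([436.8 , 147.08]))]
m side [(0.85, np.int64(1115), array([362.496, 226.28 ]))]
p side [(0.63, np.int64(312), array([360.704, 195.92 ])), (0.58, np.int64(244), array([197.312, 287.68 ]))]
[ 0.5135 -0.0963  0.2237  0.0051  0.0181] 12.815384442095315 1304.6875 16549
132 311 324; 157 310 326; 182 309 327; 207 307 330; 232 306 330; 257 308 329; 282 310 328; 307 310 328; 332 309 328; 357 309 330; 382 310 328; 
tool [ 0.5139 -0.0916  0.1714] [[-0.2306  0.973   0.001 ]
 [ 0.973   0.2306 -0.0002]
 [-0.0004  0.001  -1.    ]]
-0.0033 -0.009 [[315.0, 212.7], [339.5, 212.8], [315.6, 416.7], [335.4, 416.9]]
-0.0033 0.081 [[317.7, 133.4], [332.1, 133.4], [317.8, 308.8], [330.0, 308.9]]
0 -0.009 [[315.0, 203.2], [339.7, 203.2], [315.6, 410.5], [335.6, 410.6]]
0 0.081 [[317.7, 127.4], [332.2, 127.4], [317.8, 304.5], [330.1, 304.5]]
```

```bash
python3 -m inch '[{"travel":[0,0,0.04],"turn":[0,0,0.005],"jaw":-1},{"travel":[0,0,0.08],"turn":[0,0,0.005],"jaw":-1},{"travel":[0,0,0.12],"turn":[0,0,0.005],"jaw":-1},{"travel":[0,0,0.16],"turn":[0,0,0.005],"jaw":-1},{"travel":[0,0,0.18],"turn":[0,0,0.005],"jaw":-1}]'
python3 -m inch '[{"travel":[0,0,0.02],"turn":[0,0,0],"jaw":-1},{"travel":[0,0,0.04],"turn":[0,0,0],"jaw":-1},{"travel":[0,0,0.06],"turn":[0,0,0],"jaw":-1},{"travel":[0,0,0.06],"turn":[0,0,0],"jaw":-1},{"travel":[0,0,0.06],"turn":[0,0,0],"jaw":-1}]'
python3 -c "
from h import *
s=env.get_state();print(s['moment'],s['ft_force'],s['eef_pos'])"
```

```text
clock: 19.3
eef_pos: [0.5131, -0.0914, 0.1291]
orientation: [-1.952, -2.459, 0.001]
ft_force: [-0.3, -0.3, -2.0]
opening: 0.079
gripper_force: 59.1
clock: 19.8
eef_pos: [0.5134, -0.0915, 0.1228]
orientation: [-1.953, -2.46, 0.0]
ft_force: [0.8, -0.2, -2.3]
opening: 0.081
gripper_force: 59.1
[-0.0028  0.0133 -0.013 ] [ 0.7825 -0.2397 -2.2667] [ 0.5134 -0.0915  0.1228]
```

```bash
python3 -m inch '[{"travel":[0,0,0.02],"turn":[0,0,0],"jaw":-1},{"travel":[0,0,0.04],"turn":[0,0,0],"jaw":-1},{"travel":[0,0,0.06],"turn":[0,0,0],"jaw":-1},{"travel":[0,0,0.06],"turn":[0,0,0],"jaw":-1},{"travel":[0,0,0.06],"turn":[0,0,0],"jaw":-1}]'
python3 -c "
from h import *
s=env.get_state();print(s['moment'],s['ft_force'],s['eef_pos'])"
```

```text
clock: 20.3
eef_pos: [0.5134, -0.0915, 0.1154]
orientation: [-1.953, -2.46, 0.001]
ft_force: [0.1, -0.2, -2.2]
opening: 0.084
gripper_force: 59.1
[ 0.0321 -0.0512  0.018 ] [ 0.0912 -0.1729 -2.1568] [ 0.5134 -0.0915  0.1154]
```

```bash
python3 -m inch '[{"travel":[0,0,0.02],"turn":[0,0,0],"jaw":-1},{"travel":[0,0,0.04],"turn":[0,0,0],"jaw":-1},{"travel":[0,0,0.06],"turn":[0,0,0],"jaw":-1},{"travel":[0,0,0.07],"turn":[0,0,0],"jaw":-1},{"travel":[0,0,0.07],"turn":[0,0,0],"jaw":-1}]'
python3 -c "
from h import *
s=env.get_state();print(s['moment'],s['ft_force'],s['eef_pos'])"
```

```text
clock: 20.8
eef_pos: [0.5133, -0.0914, 0.1068]
orientation: [-1.953, -2.46, 0.001]
ft_force: [0.1, 0.3, -2.3]
opening: 0.084
gripper_force: 59.1
[0.0199 0.0243 0.018 ] [ 0.1329  0.2758 -2.3113] [ 0.5133 -0.0914  0.1068]
```

```bash
python3 -m inch '[{"travel":[0,0,0.02],"turn":[0,0,0],"jaw":-1},{"travel":[0,0,0.04],"turn":[0,0,0],"jaw":-1},{"travel":[0,0,0.06],"turn":[0,0,0],"jaw":-1},{"travel":[0,0,0.08],"turn":[0,0,0],"jaw":-1},{"travel":[0,0,0.08],"turn":[0,0,0],"jaw":-1}]'
python3 -m inch '[{"travel":[0,0,0.02],"turn":[0,0,0],"jaw":-1},{"travel":[0,0,0.04],"turn":[0,0,0],"jaw":-1},{"travel":[0,0,0.04],"turn":[0,0,0],"jaw":-1},{"travel":[0,0,0.06],"turn":[0,0,0],"jaw":-1},{"travel":[0,0,0.06],"turn":[0,0,0],"jaw":-1}]'
python3 -c "
from h import *
s=env.get_state();print(s['moment'],s['ft_force'],s['eef_pos'])"
```

```text
clock: 21.3
eef_pos: [0.5132, -0.0914, 0.0971]
orientation: [-1.953, -2.46, 0.001]
ft_force: [0.4, -0.4, -1.5]
opening: 0.082
gripper_force: 59.1
clock: 21.8
eef_pos: [0.5132, -0.0915, 0.09]
orientation: [-1.953, -2.46, 0.001]
ft_force: [-1.0, -1.1, -1.5]
opening: 0.081
gripper_force: 59.1
[-0.1487  0.3034  0.0017] [-0.9686 -1.0581 -1.495 ] [ 0.5132 -0.0915  0.09  ]
```

Moment starting to show: spring engaging. Continue down gently.

```bash
python3 -m inch '[{"travel":[0,0,0.02],"turn":[0,0,0],"jaw":-1},{"travel":[0,0,0.04],"turn":[0,0,0],"jaw":-1},{"travel":[0,0,0.06],"turn":[0,0,0],"jaw":-1},{"travel":[0,0,0.07],"turn":[0,0,0],"jaw":-1},{"travel":[0,0,0.07],"turn":[0,0,0],"jaw":-1}]'
python3 -m inch '[{"travel":[0,0,0.01],"turn":[0,0,0],"jaw":-1},{"travel":[0,0,0.02],"turn":[0,0,0],"jaw":-1},{"travel":[0,0,0.03],"turn":[0,0,0],"jaw":-1},{"travel":[0,0,0.04],"turn":[0,0,0],"jaw":-1},{"travel":[0,0,0.04],"turn":[0,0,0],"jaw":-1}]'
python3 -c "
from h import *
s=env.get_state();print(s['moment'],s['ft_force'],s['eef_pos'])"
```

```text
clock: 22.3
eef_pos: [0.513, -0.0914, 0.0814]
orientation: [-1.952, -2.459, 0.001]
ft_force: [-1.7, -0.9, -2.8]
opening: 0.084
gripper_force: 58.9
clock: 22.8
eef_pos: [0.5133, -0.0915, 0.0769]
orientation: [-1.953, -2.46, 0.001]
ft_force: [-2.0, -0.9, -1.9]
opening: 0.082
gripper_force: 59.1
[-0.2295  0.6565 -0.0485] [-1.9798 -0.8583 -1.886 ] [ 0.5133 -0.0915  0.0769]
```

```bash
python3 -m inch '[{"travel":[0,0,0.01],"turn":[0,0,0],"jaw":-1},{"travel":[0,0,0.02],"turn":[0,0,0],"jaw":-1},{"travel":[0,0,0.03],"turn":[0,0,0],"jaw":-1},{"travel":[0,0,0.03],"turn":[0,0,0],"jaw":-1},{"travel":[0,0,0.03],"turn":[0,0,0],"jaw":-1}]'
python3 -m inch '[{"travel":[0,0,0.008],"turn":[0,0,0],"jaw":-1},{"travel":[0,0,0.016],"turn":[0,0,0],"jaw":-1},{"travel":[0,0,0.016],"turn":[0,0,0],"jaw":-1},{"travel":[0,0,0.016],"turn":[0,0,0],"jaw":-1},{"travel":[0,0,0.016],"turn":[0,0,0],"jaw":-1}]'
python3 -c "
from h import *
s=env.get_state();print(s['moment'],s['ft_force'],s['eef_pos'])"
```

```text
clock: 23.3
eef_pos: [0.5133, -0.0915, 0.0733]
orientation: [-1.953, -2.46, 0.001]
ft_force: [-1.7, -0.9, -2.1]
opening: 0.084
gripper_force: 59.1
clock: 23.8
eef_pos: [0.5136, -0.0917, 0.0723]
orientation: [1.953, 2.46, -0.0]
ft_force: [-3.7, -2.2, 4.6]
opening: 0.082
gripper_force: 60.2
[-0.2823  1.1144  0.0002] [-3.7064 -2.1847  4.5889] [ 0.5136 -0.0917  0.0723]
```

```bash
python3 -m inch '[{"travel":[0,0,0.01],"turn":[0,0,0],"jaw":-1},{"travel":[0,0,0.02],"turn":[0,0,0],"jaw":-1},{"travel":[0,0,0.025],"turn":[0,0,0],"jaw":-1},{"travel":[0,0,0.025],"turn":[0,0,0],"jaw":-1},{"travel":[0,0,0.025],"turn":[0,0,0],"jaw":-1}]'
python3 -m inch '[{"travel":[0,0,-0.02],"turn":[0,0,0],"jaw":-1},{"travel":[0,0,-0.02],"turn":[0,0,0],"jaw":-0.6},{"travel":[0,0,-0.02],"turn":[0,0,0],"jaw":0},{"travel":[0,0,-0.02],"turn":[0,0,0],"jaw":1},{"travel":[0,0,-0.02],"turn":[0,0,0],"jaw":1}]'
python3 -m inch '[{"travel":[0,0,-0.02],"turn":[0,0,0],"jaw":1},{"travel":[0,0,-0.2],"turn":[0,0,0],"jaw":1},{"travel":[0,0,-0.5],"turn":[0,0,0],"jaw":1},{"travel":[0,0,-0.8],"turn":[0,0,0],"jaw":1},{"travel":[0,0,-1],"turn":[0,0,0],"jaw":1}]'
python3 - <<'E'
from h import *
C={n:env.capture(n) for n in ['wrist','scene','side']}
Rz=R.from_euler('z',np.radians(13.4)).as_matrix()
for n in C:
    c=C[n]
    for r in env.regions_of(n,'plate_mid')[:2]:
        y,x=np.nonzero(r['pixels']);print(n,round(r['score'],2),len(x),'bbox',x.min(),y.min(),x.max()+1,y.max()+1)
    B=np.array([[a,b,z] for a in(-.004,.004) for b,z in [(-.044,.09),(.044,.09),(-.057,0),(.057,0),(.057,.03),(-.057,.03)]])
    P=proj(c,B@Rz.T+[.5145,-.0955,.01]);print('  pred home bbox',P.min(0),P.max(0))
    for r in env.find_in(n,'cheese_head')[:1]: print('  head',np.array(r['location'])*[640,400],proj(c,[[.4962,-.359,.18]])[0])
E
```

```text
clock: 24.3
eef_pos: [0.5142, -0.0917, 0.0722]
orientation: [1.952, 2.458, 0.002]
ft_force: [-10.9, 0.2, 26.3]
opening: 0.084
gripper_force: 63.9
clock: 24.8
eef_pos: [0.5135, -0.0914, 0.0707]
orientation: [-1.953, -2.46, 0.0]
ft_force: [0.6, -0.6, 0.6]
opening: 0.705
gripper_force: 0.0
clock: 25.3
eef_pos: [0.5139, -0.0915, 0.1938]
orientation: [1.952, 2.459, 0.001]
ft_force: [0.2, 0.4, 0.5]
opening: 1.002
gripper_force: 0.0
wrist 0.62 1704 bbox 310 114 323 261
  pred home bbox [312.7769 111.4853] [324.8745 262.3566]
scene 0.91 553 bbox 259 207 285 250
scene 0.72 374 bbox 426 134 450 161
  pred home bbox [257.8222 206.118 ] [286.7501 257.6035]
  head [174.4 292. ] [164.9526 277.5928]
side 0.75 316 bbox 356 197 371 230
side 0.67 256 bbox 192 271 210 302
  pred home bbox [352.6017 195.4789] [370.9235 236.8606]
  head [415.168 164.32 ] [418.868 151.861]
```

Plate matches the fully-home prediction in all three views, and the cheese is untouched. Handing in.

```bash
python3 -c "
from plant import env
print(env.close_job())"
```

```text
the job is handed in; nothing more can be done
None
```

The cheese is upright and, as far as I can tell, fully home in the cup. The price plate is pushed fully down in the bracket clips. Both are released, and the job was handed in at about 26 s of the 67 s allowed; no verdict was returned.

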